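# Swap two freshly cased books between their drying stands and put one under its weight

## Task

The two freshly glued pocket books lie on each other's drying stands: swap them so that each lies squarely in the middle of the stand of its own colour, letting one wait flat on the white board meanwhile and never letting a book touch the bench. When both are home, lay the light wooden pressing board squarely on the red book, and stand the brass weight upright in the middle of that board. Leave the glue jar and the thread spool where they stand.

Things in the scene. Friction and masses are not known exactly. Their poses are not given: they have to be found in the camera images.
- red_book: closed pocket book with red cover and a small gold panel on top, 105 mm (x) by 62 mm (y) by 20 mm (z), rigid, about 0.12 kg, lying flat and loose; starts on the blue stand, its long side along the stand's. Origin at the centre of its underside, z up, x along its length. Grip it across the 62 mm.
- blue_book: the same pocket book with blue cover, 105 mm (x) by 62 mm (y) by 20 mm (z), about 0.12 kg; starts on the red stand. Origin at the centre of its underside, z up, x along its length.
- press_board: plain light wooden board lying loose and flat on the bench, 100 mm (x) by 56 mm (y) by 12 mm (z), about 0.06 kg. Origin at the centre of its underside, z up, x along its length. Grip it across the 56 mm; on the bench there is room for fingers on both long sides.
- weight: round brass weight standing loose on the bench: foot 52 mm in diameter and 30 mm high, above it a thin neck (18 mm) and a round grip knob 26 mm in diameter from 42 to 60 mm above its underside; about 0.5 kg. Origin at the centre of its underside, z up.
- red_stand: fixed low drying stand, 150 mm (x) by 100 mm (y), black sides, red top at 25 mm above its origin; along each of the two short edges a red lip 8 mm wide rises 6 mm more (131 mm clear between the lips); the long sides are open, with room for fingers beside a book. Origin at the centre of its underside, on the bench, z up, x along its length.
- blue_stand: the same fixed drying stand with a blue top and blue lips: 150 mm (x) by 100 mm (y), top at 25 mm above its origin, lips 6 mm higher at the short edges. Origin at the centre of its underside, z up, x along its length.
- white_board: fixed flat white board, empty at the start, 150 mm (x) by 100 mm (y), 8 mm thick: the waiting place for one book. Origin at the centre of its underside, on the bench, z up, x along its length.
- glue_jar: amber glue jar with black lid, loose, 54 mm in diameter, 65 mm high, upright on the bench; not to be disturbed. Origin at the centre of its underside.
- thread_spool: green thread spool, loose, 44 mm in diameter, 45 mm high, upright on the bench; not to be disturbed. Origin at the centre of its underside.
Things that resemble listed ones, but are neither listed nor needed, are in the scene too. Of the things like the press_board, leave any that is blue; of the rest the larger one is meant.

How it is judged:
By the outcome, as a careful person would: the job done as asked, in the order asked, and still so for the second after the job is handed in, with the robot touching nothing.
It also fails if it takes over 128 s, if anything falls off the work surface, if the arm or the gripper's body presses on something with over 40 N, if the wrist force passes 120 N, or if a joint passes its speed limit or range.

## Robot

A 7-joint arm with a two-finger parallel gripper is mounted at the origin on the work surface. World frame = base frame: x ahead of the robot, y to its left, z up, the work surface at z = 0. Lengths are in mm, angles in rad, forces in N, time in s.
With the tool pointing down it reaches from about 400 to 900 mm from the base axis. Payload 5.6 kg.
Tool frame: the origin (TCP) lies midway between the tips of the shut fingers; the grasp point (between the pads) lies 19 mm behind it; x points along the fingers, y is the direction in which the jaws open and shut, and the axes are right-handed (so a half turn about x gives the same grasp; the last joint's range is limited). The gripper opens to 92 mm and grips with 3 to 60 N. Pads are 20 mm wide; open, the fingers measure 128 mm over their backs; the gripper's body (75 mm by 189 mm) begins 69 mm behind the grasp point.
Start: joints at [-0.043, 0.468, -0.012, 1.603, 0.006, 1.071, -0.056], TCP at [650.007, -0.044, 214.592] pointing down, gripper open.
Joint ranges: [-2.53, 2.53], [-0.31, 2.02], [-1.57, 1.55], [0.28, 2.44], [-1.29, 4.43], [0.15, 1.84], [-2.92, 2.92]. Speed limits (rad/s): [2.57, 2.57, 3.14, 3.14, 3.14, 3.14, 3.14].

## Interface

Orientations are given as a rotation vector (axis times angle).
In Python, from cell import robot, grip, kin, viewer gives the robot as it stands. Calls block until the motion is done:
- robot.movep(position, orientation): joint-space move of the TCP to a pose.
- robot.servo_line(position, feed=150, rotation=None): straight line of the TCP; rotation=None keeps the orientation; feed is the mean speed in mm/s.
- robot.goto_joints(angles): joint-space move.
- grip(opening, newtons=None): opening from 0.0 (shut) to 1.0 (fully open); newtons is the grip in N (None keeps the last); returns when the fingers have stopped.
- robot.hold(seconds).
- kin.ik(position, orientation): joint angles nearest the present ones, or None.
- robot.observe(): the state.
- viewer.read_camera(name): name is "scene" or "side" or "wrist"; returns the picture (420x560x3 uint8, red, green, blue); there is no depth.
- viewer.camera_info(name): a dict with "camera_matrix" (3x3 intrinsics, pixels), "k1" (the pictures are not rectified: a ray, as slopes to the right and down, at radius r is drawn at 1 + k1 r^2 times it, then the intrinsics apply), "R" (3x3) and "t" (3): a world point X has camera coordinates R X + t. Camera axes: x right, y down, z forward; pixel columns grow to the right and rows downward; lengths in mm; the calibration is good to about 2 mm. A picture is of the moment at which its call begins: read the wrist's pose just before it. camera_info takes no time and is no camera call; for the wrist camera it gives the pose at the moment of the call.
A pose or a line that the arm cannot do raises robot.IKError and nothing moves.
- robot.job_done(): hands the job in, once; it reports no verdict.
Trained networks look in the newest picture that a camera, given by its name, has taken for a name from the list of things; names that differ only in an ending like _2 or _b are one class to them, and where a whole thing is asked for, a point or a joint stands for the part that bears it (a point fixed in the world has none). Each returns a list of dicts, best first, with "confidence" (0 to 1); they miss things now and then, are a little off and sometimes report something else, mostly with a low value. They report only what shows in the picture. A call takes as long as a camera call. They do not tell look-alikes from the thing itself.
- viewer.silhouettes(name, camera): "mask" (420x560 bool, what is visible of it).
- viewer.pinpoint(name, camera): "at" ([x, y, z] in mm, in the coordinates of the camera as it stood for that picture, good to about 4 mm: a listed point, or the origin of a listed thing).
The state is a dict: "t": time; "joints": joint angles; "joint_velocities": joint speeds; "joint_torque": joint torques, N m; "tcp_pos": TCP position; "tcp_rot": TCP orientation; "contact_force": force on the tool from outside, world axes, zero at the start; "wrist_torque": the same for the moment, N m; "grip_width": opening from 0.0 (shut) to 1.0 (fully open).
Only numpy, scipy, OpenCV 4.12 (cv2) and the standard library are available. Lean on these libraries where they do the work, as an engineer would, in place of code of your own. Each camera call takes 0.05 s, during which the arm holds its last target. There are 200 camera calls.

## Working session

There is one attempt and no reset: what is moved stays moved. The work goes in short steps, each a Python script; the robot and the scene stay as the last script left them, time stands still between calls to the robot, and variables do not carry over. Pictures are saved under pics/ and viewed, about 12 in all and at most 16, crops included, and the job is handed in when it is done.

```bash
ls; mkdir -p pics
python3 - <<'E'
from cell import robot, grip, kin, viewer
import cv2,numpy as np
a=viewer.read_camera("scene");b=viewer.read_camera("side")
cv2.imwrite("pics/s1.png",a[:,:,::-1]);cv2.imwrite("pics/d1.png",b[:,:,::-1])
for n in("scene","side","wrist"):print(n,viewer.camera_info(n))
print(robot.observe())
E
```

```text
pics
scene {'camera_matrix': array([[416.60968063,   0.        , 278.25376273],
       [  0.        , 416.60968063, 206.50947851],
       [  0.        ,   0.        ,   1.        ]]), 'k1': -0.12686372445314037, 'R': array([[-0.28503321,  0.95841763,  0.01384589],
       [ 0.82404178,  0.25239716, -0.50719899],
       [-0.48960312, -0.13315896, -0.86171775]]), 't': array([  95.90601064, -357.70599515, 1326.20812717])}
side {'camera_matrix': array([[401.3929446,   0.       , 282.786276 ],
       [  0.       , 401.3929446, 204.978728 ],
       [  0.       ,   0.       ,   1.       ]]), 'k1': -0.09186513613700471, 'R': array([[ 0.99744816, -0.07136693,  0.00198358],
       [-0.05079038, -0.72884106, -0.68279649],
       [ 0.0501748 ,  0.68095336, -0.73060592]]), 't': array([-441.07782549,   92.18452518,  981.97284122])}
wrist {'camera_matrix': array([[310.58127698,   0.        , 280.24688676],
       [  0.        , 310.58127698, 210.06892539],
       [  0.        ,   0.        ,   1.        ]]), 'k1': -0.01351515378437623, 'R': array([[ 9.99999820e-01, -4.87867731e-04, -3.50684703e-04],
[... 179 characters left out ...]
)}
{'t': 0.1, 'joints': array([-0.04298829,  0.46830057, -0.0115802 ,  1.60350186,  0.00603936,
        1.07137082, -0.05628012]), 'joint_velocities': array([-0.00011293, -0.00080695,  0.00054222, -0.00218646,  0.0007966 ,
       -0.00072843, -0.00093157]), 'joint_torque': array([ 1.57556435e-03, -5.21645308e+01, -1.25145918e-02, -2.44365495e+01,
       -5.68165525e-02,  1.40885683e-02,  8.46384978e-05]), 'tcp_pos': array([ 6.49498608e+02, -9.94645700e-02,  2.13740436e+02]), 'tcp_rot': array([ 1.20839799,  1.21019025, -1.21045017]), 'contact_force': array([ 0.33349672, -0.04292685,  0.23175729]), 'wrist_torque': array([ 0.04099238, -0.00135856, -0.03437282]), 'grip_width': 0.998934237991282}
```

View pics/s1.png

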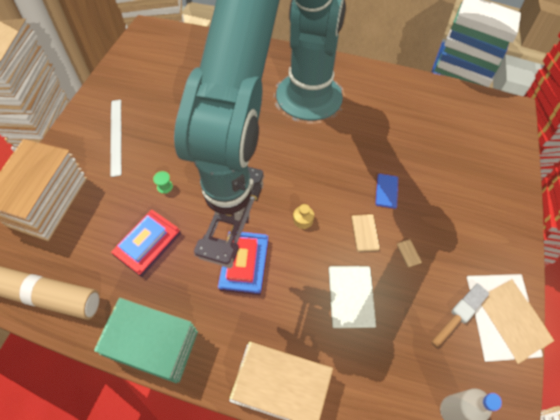

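View pics/d1.png

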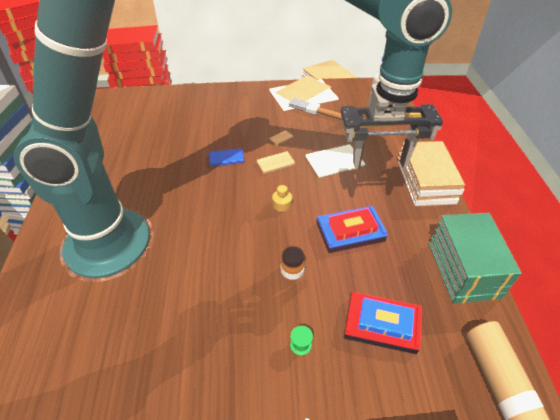

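```bash
cat > h.py <<'E'
from cell import robot, grip, kin, viewer
import cv2,numpy as np
from scipy.optimize import minimize
from scipy.spatial.transform import Rotation as Rt
def proj(ci,X):
    c=np.atleast_2d(X)@ci["R"].T+ci["t"]; s=c[:,:2]/c[:,2:]
    s=s*(1+ci["k1"]*(s**2).sum(1,keepdims=True))
    K=ci["camera_matrix"]; return s*[K[0,0],K[1,1]]+K[:2,2]
def ray(ci,px,z):
    K=ci["camera_matrix"]
    s=cv2.undistortPoints(np.array(px,float).reshape(-1,1,2),K,np.array([ci["k1"],0,0,0.])).reshape(-1,2)
    d=np.c_[s,np.ones(len(s))]@ci["R"]; C=-ci["R"].T@ci["t"]
    return (C+d*((z-C[2])/d[:,2:]))[:,:2]
def box(x,y,th,L,W,z0,z1):
    c=np.array([[a,b] for a in(-L/2,L/2) for b in(-W/2,W/2)])
    r=np.array([[np.cos(th),-np.sin(th)],[np.sin(th),np.cos(th)]])
    p=c@r.T+[x,y]; return np.vstack([np.c_[p,np.full(4,z)] for z in(z0,z1)])
def cyl(x,y,D,z0,z1):
    a=np.linspace(0,2*np.pi,40); p=np.c_[x+D/2*np.cos(a),y+D/2*np.sin(a)]
    return np.vstack([np.c_[p,np.full(40,z)] for z in(z0,z1)])
def hull(p): return cv2.convexHull(np.asarray(p,np.float32))
def maskhull(m):
    n,lab,st,_=cv2.connectedComponentsWithStats(m.astype(np.uint8))
    m=lab==1+st[1:,4].argmax()
    v=np.argwhere(m)[:,::-1]
    return hull(np.vstack([v+[a,b] for a in(-.5,.5) for b in(-.5,.5)]))
def fit(ci,mh,model,x0):
    A=cv2.contourArea(mh)
    def f(q):
        h=hull(proj(ci,model(*q))); i,_=cv2.intersectConvexConvex(mh,h)
        return (A+cv2.contourArea(h)-2*i)/A
    best=None
    for k in range(2):
        x0=x0 if best is None else best.x
        st=np.vstack([x0]+[np.array(x0)+np.eye(len(x0))[j]*([8,8,.15][j]) for j in range(len(x0))])
        best=minimize(f,x0,method="Nelder-Mead",options=dict(initial_simplex=st,xatol=1e-3,fatol=1e-5))
    return best.x,best.fun
def rotv(psi):
    "tool down, jaw axis (tool y) at world angle psi"
    y=[np.cos(psi),np.sin(psi),0];x=[0,0,-1];z=np.cross(x,y)
    return Rt.from_matrix(np.c_[x,y,z]).as_rotvec()
E
python3 - <<'E'
from h import *
ci=viewer.camera_info("scene")
for n,p,z in[("rs",(146,241),45),("bs",(243,263),45),("wb",(352,296),8),("pb",(366,232),12),("w",(304,217),30),("sp",(163,182),20)]:print(n,ray(ci,p,z))
ci=viewer.camera_info("side")
for n,p,z in[("rs",(387,318),45),("bs",(353,224),45),("wb",(335,160),8),("pb",(276,162),12),("w",(283,199),25),("sp",(302,340),25),("jar",(292,263),33)]:print(n,ray(ci,p,z))
print(Rt.from_rotvec([1.2084,1.2102,-1.2104]).as_matrix().round(2), rotv(0))
E
```

```text
rs [[ 640.50318812 -248.50368073]]
bs [[624.49567259  -1.97331349]]
wb [[616.0824381  266.28930867]]
pb [[439.57404976 266.03590625]]
w [[453.53393259 103.06422181]]
sp [[ 455.03547936 -293.22732321]]
rs [[ 632.76853781 -271.57695454]]
bs [[610.40650659 -21.16727719]]
wb [[615.38851086 258.48365753]]
pb [[440.6885771 256.6078222]]
w [[449.38513933  93.19726825]]
sp [[ 459.12806245 -295.46154583]]
jar [[ 454.68608605 -115.38660489]]
[[-0.  1. -0.]
 [-0. -0. -1.]
 [-1. -0.  0.]] [ 1.20919958  1.20919958 -1.20919958]
```

Run:
```python
from h import *
import pickle
t0=robot.observe()["t"]; D={}
V=dict(rs=(637,-325),bs=(617,-75),wb=(600,190),pb=(455,170))
W=dict(rs=["red_book","blue_book","red_stand","blue_stand"],bs=["red_book","blue_book","red_stand","blue_stand"],wb=["white_board","press_board"],pb=["press_board","weight"])
for k,(x,y) in V.items():
    robot.movep([x,y,200],rotv(0)); robot.hold(.2)
    ci=viewer.camera_info("wrist"); im=viewer.read_camera("wrist")
    D[k]=(ci,im,{n:[(s["confidence"],s["mask"]) for s in viewer.silhouettes(n,"wrist")] for n in W[k]})
    o=robot.observe(); print(k,o["t"]-t0,o["tcp_pos"])
    for n,l in D[k][2].items():
        for c,m in l:
            v=np.argwhere(m); print("  ",n,round(c,2),m.sum(),v.mean(0)[::-1].round(), ray(ci,v.mean(0)[::-1],20).round())
pickle.dump(D,open("D.pkl","wb"))
i=[D[k][1] for k in D]; m=np.vstack([np.hstack(i[:2]),np.hstack(i[2:])])
cv2.imwrite("pics/w1.png",cv2.resize(m[:,:,::-1],(800,600),interpolation=cv2.INTER_AREA))
```

```text
rs 1.6833 [ 637.17396345 -324.64952232  200.07392957]
   blue_book 0.88 6215 [275. 143.] [[ 633. -270.]]
   red_stand 0.91 6558 [273. 130.] [[ 630. -257.]]
   blue_stand 0.58 6829 [273. 130.] [[ 631. -257.]]
bs 3.1167 [617.00155014 -75.42536122 199.87227214]
   red_book 0.73 3766 [293. 306.] [[ 634. -232.]]
   red_book 0.63 6483 [275. 134.] [[612. -15.]]
   red_book 0.26 1589 [291. 325.] [[ 631. -261.]]
   blue_book 0.67 1642 [291. 325.] [[ 631. -261.]]
   blue_stand 0.63 6657 [273. 122.] [[611.  -3.]]
wb 4.5 [600.29375584 189.00450202 200.0194681 ]
   white_board 0.72 12311 [293. 120.] [[616. 264.]]
   white_board 0.51 1273 [180. 393.] [[ 456. -112.]]
   press_board 0.98 1814 [142.  15.] [[464. 366.]]
   press_board 0.82 2694 [24. 92.] [[329. 295.]]
   press_board 0.81 4811 [137. 124.] [[445. 261.]]
pb 5.491700000000001 [455.51181422 170.03492238 199.71065425]
   press_board 0.94 4871 [264. 107.] [[440. 260.]]
   press_board 0.78 571 [275.   8.] [[452. 354.]]
   press_board 0.6 5263 [129.  74.] [[299. 293.]]
   weight 0.92 1689 [272. 249.] [[447.  95.]]
```

View pics/w1.png

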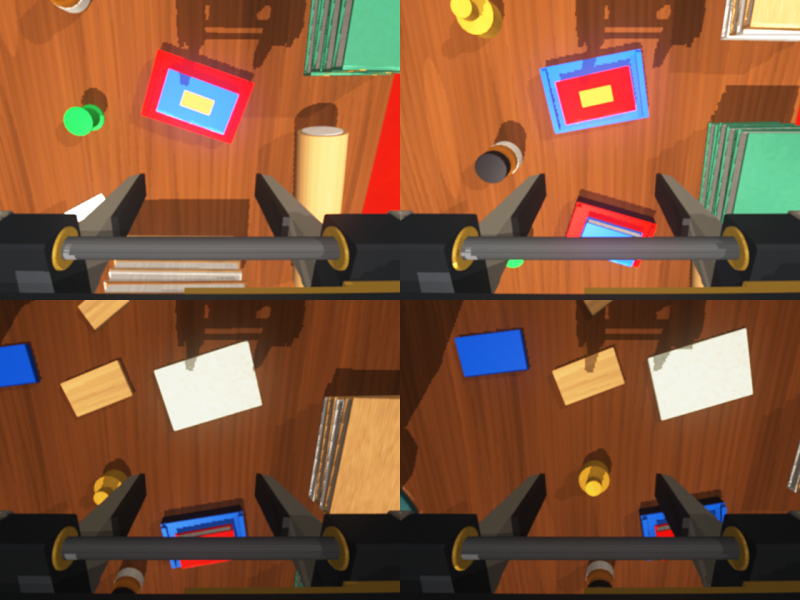

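Run:
```python
from h import *
import pickle
D=pickle.load(open("D.pkl","rb"))
S=lambda x,y,t:np.vstack([box(x,y,t,150,100,0,25),box(x,y,t,150,100,25,31)])
B=lambda x,y,t:box(x,y,t,105,62,25,45)
for k,n,j,mod,x0 in [("rs","red_stand",0,S,(631,-257,-.2)),("rs","blue_book",0,B,(631,-257,-.2)),("bs","blue_stand",0,S,(611,-10,.1)),("bs","red_book",1,B,(611,-10,.1)),
  ("wb","white_board",0,lambda x,y,t:box(x,y,t,150,100,0,8),(616,264,.2)),("wb","press_board",2,lambda x,y,t:box(x,y,t,100,56,0,12),(445,261,.3)),("pb","press_board",0,lambda x,y,t:box(x,y,t,100,56,0,12),(445,261,.3)),
  ("pb","weight",0,lambda x,y:np.vstack([cyl(x,y,52,0,30),cyl(x,y,26,42,60)]),(447,95))]:
    ci,im,d=D[k]; m=d[n][j][1]; mh=maskhull(m)
    print(k,n,*[np.round(v,3) for v in fit(ci,mh,mod,x0)], m.sum(), cv2.contourArea(mh), cv2.contourArea(hull(proj(ci,mod(*x0)))))
# colour-based
def col(k,lo,hi,near):
    im=cv2.cvtColor(D[k][1],cv2.COLOR_RGB2HSV); m=cv2.inRange(im,lo,hi)>0; m[255:]=0
    n,lab,st,c=cv2.connectedComponentsWithStats(m.astype(np.uint8)); return [(st[i,4],c[i].round(),st[i,:4]) for i in range(1,n) if st[i,4]>300]
for k in("rs","bs"):
    print(k,"gold",col(k,(18,100,150),(35,255,255),0)); print("blue",col(k,(95,100,60),(130,255,255),0))
for k in ("rs","bs"):
    im=D[k][1].copy()
    for n in("red_stand" if k=="rs" else "blue_stand",) : 
        c,_=cv2.findContours(D[k][2][n][0][1].astype(np.uint8),0,2); cv2.drawContours(im,c,-1,(0,255,0),1)
    n,j=("blue_book",0) if k=="rs" else ("red_book",1)
    c,_=cv2.findContours(D[k][2][n][j][1].astype(np.uint8),0,2); cv2.drawContours(im,c,-1,(255,255,255),1)
    D[k]=(0,im)
cv2.imwrite("pics/c1.png",cv2.resize(np.hstack([D[k][1][50:220,180:380] for k in("rs","bs")])[:,:,::-1],None,fx=2,fy=2,interpolation=0))
```

```text
rs red_stand [ 6.33188e+02 -2.65832e+02 -3.12000e-01] 0.016 6558 13315.0 13786.136663204117
rs blue_book [ 6.33902e+02 -2.69453e+02 -3.41000e-01] 0.029 6215 6459.0 6493.917784286721
bs blue_stand [ 6.10536e+02 -1.21310e+01  1.77000e-01] 0.025 6657 13460.5 13866.03873878473
bs red_book [ 6.12551e+02 -1.43450e+01  2.09000e-01] 0.036 6483 6694.0 6533.122729728988
wb white_board [6.15190e+02 2.61297e+02 2.93000e-01] 0.027 12311 12652.5 12427.53233438221
wb press_board [4.38874e+02 2.60273e+02 3.51000e-01] 0.035 4811 5013.5 4843.467868342996
pb press_board [4.39172e+02 2.59975e+02 3.47000e-01] 0.046 4871 5121.5 4909.67164860561
pb weight [446.784  94.747] 0.02 1689 1747.5 1730.4464991317363
rs gold [(np.int32(763), array([275., 143.]), array([254, 128,  44,  31], dtype=int32)), (np.int32(2882), array([453., 221.]), array([426, 188,  61,  67], dtype=int32))]
blue [(np.int32(4761), array([275., 141.]), array([220,  98, 113,  89], dtype=int32))]
bs gold [(np.int32(2809), array([108.,  23.]), array([70,  0, 72, 53], dtype=int32)), (np.int32(1772), array([526.,  17.]), array([491,   0,  69,  39], dtype=int32)), (np.int32(1030), array([274., 134.]), array([251, 119,  48,  31], dtype=int32))]
blue [(np.int32(6355), array([274., 120.]), array([195,  68, 153, 119], dtype=int32))]
```

View pics/c1.png

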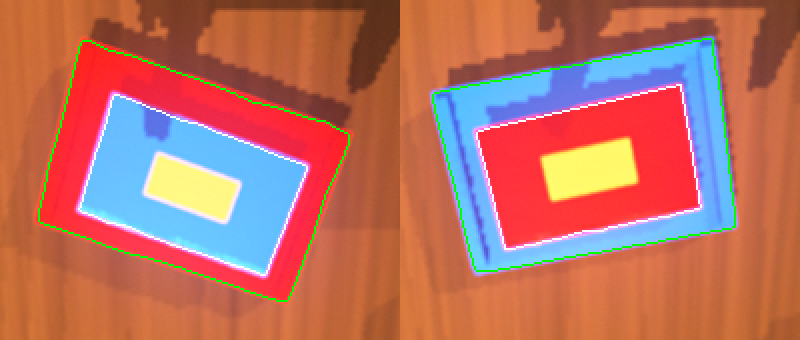

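```bash
cat >> h.py <<'E'
def cmask(im,c):
    h=cv2.cvtColor(im,cv2.COLOR_RGB2HSV)
    if c=="blue": return cv2.inRange(h,(95,120,50),(130,255,255))>0
    return (cv2.inRange(h,(0,205,90),(4,255,255))|cv2.inRange(h,(165,160,90),(180,255,255)))>0
ST=lambda x,y,t:box(x,y,t,150,100,25,31)
BT=lambda x,y,t:box(x,y,t,105,62,44,45)
def colfit(ci,im,c,model,x0,grow=25):
    m=cmask(im,c); g=np.zeros(m.shape,np.uint8)
    cv2.fillConvexPoly(g,hull(proj(ci,model(*x0))).astype(np.int32),1)
    g=cv2.dilate(g,np.ones((grow,grow)))
    m=cv2.morphologyEx((m&(g>0)).astype(np.uint8),cv2.MORPH_OPEN,np.ones((3,3)))
    return fit(ci,maskhull(m),model,x0)
E
python3 - <<'E'
from h import *
import pickle
D=pickle.load(open("D.pkl","rb"))
for k,c,m,x in[("rs","red",ST,(633.2,-265.8,-.31)),("bs","blue",ST,(610.5,-12,.18)),("rs","blue",BT,(634,-268,-.33)),("bs","red",BT,(612.5,-14,.21))]:
    for g in(7,25): print(k,c,*[np.round(v,3) for v in colfit(D[k][0],D[k][1],c,m,x,g)])
print(proj(D["rs"][0],[[634,-268,45]]),proj(D["rs"][0],box(633,-266,-.31,150,100,0,1)[:4]).round())
for k,p in(("rs",(-266)),):
  im=D[k][1]; print([tuple(im[r,273]) for r in range(60,80,2)],[tuple(im[r,273]) for r in range(185,205,2)])
E
```

```text
rs red [ 6.33765e+02 -2.65275e+02 -3.09000e-01] 0.026
rs red [ 6.33765e+02 -2.65275e+02 -3.09000e-01] 0.026
bs blue [ 6.10734e+02 -1.13270e+01  1.77000e-01] 0.032
bs blue [ 6.10734e+02 -1.13270e+01  1.77000e-01] 0.032
rs blue [ 6.34507e+02 -2.70112e+02 -3.42000e-01] 0.047
rs blue [ 6.34507e+02 -2.70112e+02 -3.42000e-01] 0.047
bs red [ 6.12301e+02 -1.40220e+01  2.05000e-01] 0.025
bs red [ 6.12301e+02 -1.40220e+01  2.05000e-01] 0.025
[[275.80144919 142.05832815]] [[202. 159.]
 [224.  72.]
 [321. 196.]
 [351. 115.]]
[(np.uint8(126), np.uint8(63), np.uint8(40)), (np.uint8(127), np.uint8(63), np.uint8(43)), (np.uint8(129), np.uint8(63), np.uint8(44)), (np.uint8(128), np.uint8(62), np.uint8(45)), (np.uint8(128), np.uint8(62), np.uint8(44)), (np.uint8(128), np.uint8(61), np.uint8(46)), (np.uint8(132), np.uint8(65), np.uint8(51)), (np.uint8(130), np.uint8(62), np.uint8(51)), (np.uint8(132), np.uint8(64), np.uint8(53)), (np.uint8(133), np.uint8(65), np.uint8(55))] [(np.uint8(255), np.uint8(84), np.uint8(85)), (np.uint8(199), np.uint8(104), np.uint8(89)), (np.uint8(193), np.uint8(103), np.uint8(87)), (np.uint8(193), np.uint8(103), np.uint8(84)), (np.uint8(192), np.uint8(103), np.uint8(83)), (np.uint8(193), np.uint8(104), np.uint8(82)), (np.uint8(192), np.uint8(102), np.uint8(80)), (np.uint8(191), np.uint8(101), np.uint8(76)), (np.uint8(193), np.uint8(102), np.uint8(76)), (np.uint8(203), np.uint8(109), np.uint8(77))]
```

```bash
cat >> h.py <<'E'
P=dict(RS=(633.6,-265.5,-.31),BS=(610.6,-11.8,.177),BB=(634.2,-269.8,-.341),RB=(612.4,-14.2,.207),WB=(615.2,261.3,.293),PB=(439,260.1,.349),W=(446.8,94.7,0.))
SG=-1
def st(msg):
    o=robot.observe(); print(msg,"t%.1f"%o["t"],o["tcp_pos"].round(1),"w%.1fmm"%(o["grip_width"]*92),"F",o["contact_force"].round(1)); return o
def pick(p,z,N,op=1.0,up=130,width=None):
    x,y,t=p; r=rotv(t+SG*np.pi/2)
    grip(op); robot.movep([x,y,z+50],r); robot.servo_line([x,y,z],feed=90); st("down")
    grip(0.0,N); o=st("grip")
    if width is not None: assert abs(o["grip_width"]*92-width)<5
    robot.servo_line([x,y,z+up],feed=150); robot.hold(.1); o=st("lift")
    if width is not None: assert abs(o["grip_width"]*92-width)<5
def place(p,z,op,up=110,hi=70):
    x,y,t=p; r=rotv(t+SG*np.pi/2)
    robot.movep([x,y,z+hi],r); robot.servo_line([x,y,z+8],feed=100); robot.hold(.15); 
    robot.servo_line([x,y,z],feed=20); robot.hold(.2); st("placed")
    grip(op); robot.servo_line([x,y,z+up],feed=150); st("clear")
E
python3 - <<'E'
from h import *
for s in(-1,1):
  for k,v in P.items(): print(s,k,np.round(kin.ik([v[0],v[1],30],rotv(v[2]+s*np.pi/2)),2))
E
```

```text
-1 RS [ 0.12  0.76  0.33  1.63 -0.31  0.81 -1.29]
-1 BS [-0.17  0.64  0.18  1.83 -0.17  0.69 -1.29]
-1 BB [ 0.12  0.76  0.34  1.62 -0.32  0.81 -1.31]
-1 RB [-0.16  0.64  0.17  1.82 -0.16  0.69 -1.26]
-1 WB [-0.54  0.71  0.13  1.67 -0.12  0.77 -1.63]
-1 PB [-0.65  0.51  0.06  2.07 -0.06  0.56 -1.77]
-1 W [-0.42  0.45  0.16  2.19 -0.15  0.5  -1.72]
1 RS [ 0.41  0.74 -0.1   1.61  0.09  0.8   1.54]
1 BS [ 0.16  0.66 -0.26  1.8   0.25  0.71  1.51]
1 BB [ 0.42  0.74 -0.09  1.6   0.08  0.8   1.52]
1 RB [ 0.17  0.66 -0.27  1.8   0.25  0.72  1.54]
1 WB [-0.21  0.75 -0.35  1.64  0.33  0.81  1.16]
1 PB [-0.31  0.55 -0.36  2.04  0.33  0.6   1.03]
1 W [-0.08  0.47 -0.24  2.17  0.22  0.52  1.09]
```

Run:
```python
from h import *
pick(P["RB"],28.5,25,width=62)
place(P["WB"],8+3.5+.5,.95)
x,y,t=P["WB"]; robot.movep([x-70,y,200],rotv(t-np.pi/2)); robot.hold(.2)
ci=viewer.camera_info("wrist"); im=viewer.read_camera("wrist"); cv2.imwrite("pics/w2.png",im[:,:,::-1])
print(colfit(ci,im,"red",lambda *q:box(*q,105,62,27,28),P["WB"],61)); st("")
for s in viewer.silhouettes("white_board","wrist"):
    print(s["confidence"],fit(ci,maskhull(s["mask"]),lambda x,y,t:box(x,y,t,150,100,0,8),P["WB"]))
```

```text
down t7.6 [612.5 -14.3  28.3] w92.4mm F [ 0.6 -0.2 -0.1]
grip t8.1 [612.6 -14.1  28.8] w61.7mm F [-0.9 -0.2  2. ]
lift t9.2 [611.6 -14.2 157.2] w62.1mm F [ 0.3  0.4 -0.9]
placed t12.0 [615.1 261.3  11.9] w61.6mm F [-0.6 -0.5 -1.3]
clear t13.4 [614.5 261.  121.1] w87.2mm F [-1.4  0.6 -0.9]
(array([6.13554301e+02, 2.57406075e+02, 2.92584307e-01]), np.float64(0.3167273730241637))
 t14.2 [545.3 260.6 198.3] w87.1mm F [-0.7  1.1 -0.3]
0.9 (array([6.15001979e+02, 2.60579274e+02, 2.83955313e-01]), np.float64(0.008069554476420776))
```

View pics/w2.png

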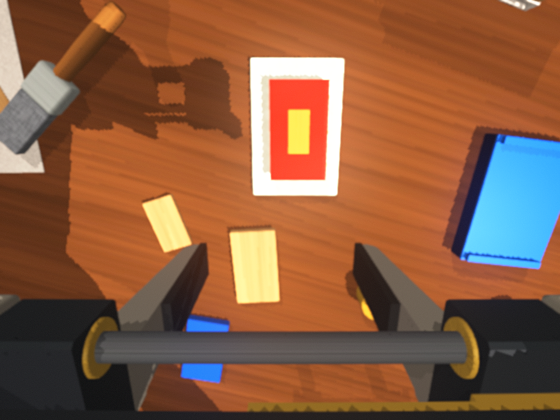

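```bash
cat >> h.py <<'E'
def look(p,dx=-70,z=200,file=None):
    robot.movep([p[0]+dx,p[1],z],rotv(p[2]-np.pi/2)); robot.hold(.2)
    ci=viewer.camera_info("wrist"); im=viewer.read_camera("wrist")
    if file: cv2.imwrite(file,im[:,:,::-1])
    return ci,im
SM=lambda x,y,t:box(x,y,t,150,100,0,31)
def sil(ci,n,model,x0):
    for s in viewer.silhouettes(n,"wrist"):
        q,c=fit(ci,maskhull(s["mask"]),model,x0)
        if c<.3: print(n,round(s["confidence"],2),q.round(3),round(c,3))
E
python3 - <<'E'
from h import *
ci,im=look(P["BS"]); sil(ci,"blue_stand",SM,P["BS"]); print(colfit(ci,im,"blue",ST,P["BS"]))
ci,im=look(P["RS"]); sil(ci,"red_stand",SM,P["RS"]); sil(ci,"blue_book",lambda *q:box(*q,105,62,25,45),P["BB"]); print(colfit(ci,im,"blue",BT,P["BB"]))
st("")
E
```

```text
blue_stand 0.69 [ 6.0980e+02 -1.1628e+01  1.8000e-01] 0.031
(array([ 6.10633225e+02, -1.11465050e+01,  1.80159190e-01]), np.float64(0.026268224243045986))
red_stand 0.87 [ 6.31126e+02 -2.66369e+02 -3.22000e-01] 0.029
blue_book 0.83 [ 6.33164e+02 -2.69793e+02 -3.37000e-01] 0.021
(array([ 6.32762895e+02, -2.69900321e+02, -3.40804223e-01]), np.float64(0.0655511004840611))
 t16.9 [ 564.  -264.5  200.2] w88.0mm F [-0.5  0.4  0.6]
```

```bash
cat >> h.py <<'E'
P.update(BS=(610.4,-11.5,.178),BB=(633.7,-269.8,-.34),RS=(632.7,-265.7,-.314))
E
python3 - <<'E'
from h import *
pick(P["BB"],28.5,25,width=62)
place(P["BS"],29.,.95)
ci,im=look(P["BS"],file="pics/w3.png"); sil(ci,"blue_book",lambda *q:box(*q,105,62,25,45),P["BS"]);sil(ci,"blue_stand",SM,P["BS"])
ci,im=look(P["RS"],file="pics/w4.png"); sil(ci,"red_stand",SM,P["RS"]); print(colfit(ci,im,"red",ST,P["RS"]))
ci,im=look(P["WB"]); sil(ci,"red_book",lambda *q:box(*q,105,62,8,28),P["WB"])
st("")
E
python3 -c "
import cv2,numpy as np
cv2.imwrite('pics/m3.png',np.hstack([cv2.imread('pics/w%d.png'%i)[20:320,120:500] for i in(3,4)]))"
```

```text
down t18.6 [ 633.7 -270.    28.4] w91.7mm F [-0.1 -0.2  0.8]
grip t19.1 [ 634.  -269.6   28.8] w62.0mm F [-0.1  0.8  1.6]
lift t20.2 [ 632.9 -269.4  157. ] w62.2mm F [-0.1  0.6 -1.4]
placed t22.9 [610.4 -11.5  28.9] w61.6mm F [ 0.6  1.  -1.3]
clear t24.4 [609.7 -11.4 138.2] w87.6mm F [-0.6  0.3 -1.2]
blue_book 0.55 [ 6.09613e+02 -1.43300e+01  1.77000e-01] 0.02
blue_stand 0.87 [ 6.10221e+02 -1.14570e+01  1.74000e-01] 0.014
red_stand 0.77 [ 6.31403e+02 -2.65743e+02 -3.23000e-01] 0.02
(array([ 6.31195061e+02, -2.64764527e+02, -3.11949499e-01]), np.float64(0.03779993716295846))
red_book 0.83 [6.15067e+02 2.59166e+02 2.92000e-01] 0.035
 t28.7 [545.5 260.7 200. ] w87.2mm F [ 0.2 -0.2  0.4]
```

View pics/m3.png

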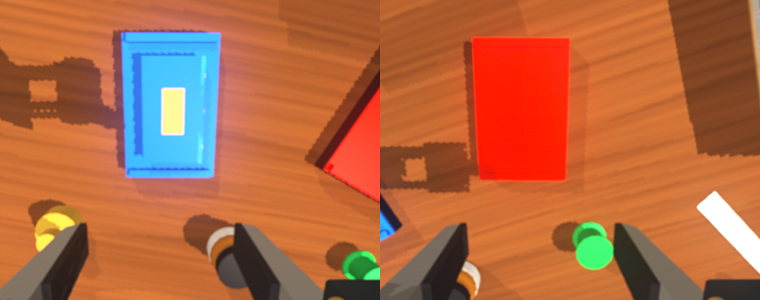

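```bash
cat >> h.py <<'E'
def gold(ci,im,z,x0):
    h=cv2.cvtColor(im,cv2.COLOR_RGB2HSV); m=cv2.inRange(h,(18,90,140),(35,255,255))
    u,v=proj(ci,[[x0[0],x0[1],z]])[0].astype(int); g=np.zeros_like(m); g[max(v-25,0):v+25,max(u-30,0):u+30]=1
    mh=maskhull(m*g); M=cv2.moments(mh); return ray(ci,[(M["m10"]/M["m00"],M["m01"]/M["m00"])],z)[0].round(1), cv2.contourArea(mh)
def view3(p,psis,bn,sn,zb,sm,dz=200):
    for psi in psis:
        d=np.array([-np.sin(psi),np.cos(psi)])*70   # camera side
        robot.movep([p[0]-d[0],p[1]-d[1],dz],rotv(psi)); robot.hold(.2)
        ci=viewer.camera_info("wrist"); im=viewer.read_camera("wrist"); print("psi",round(psi,2),"gold",gold(ci,im,zb+20,p))
        sil(ci,bn,lambda *q:box(*q,105,62,zb,zb+20),p); sil(ci,sn,sm,p)
E
python3 - <<'E'
from h import *
print(gold.__name__)
view3(P["BS"],[p+P["BS"][2] for p in(-np.pi/2,0,np.pi/2)],"blue_book","blue_stand",25,SM)
WM=lambda *q:box(*q,150,100,0,8)
view3(P["WB"],[P["WB"][2]+a for a in(np.pi/2,-np.pi/2)],"red_book","white_board",8,WM)
st("")
E
```

```text
gold
psi -1.39 gold (array([610.2, -13.4]), 788.0)
blue_book 0.69 [ 6.09633e+02 -1.37800e+01  1.73000e-01] 0.034
blue_stand 0.62 [ 6.09447e+02 -1.17870e+01  1.81000e-01] 0.038
psi 0.18 gold (array([609.5, -13.2]), 814.5)
blue_book 0.83 [ 6.10044e+02 -1.36830e+01  1.70000e-01] 0.032
blue_stand 0.84 [ 6.11384e+02 -1.14010e+01  1.71000e-01] 0.015
psi 1.75 gold (array([608.9, -13.8]), 840.0)
blue_book 0.56 [ 6.09513e+02 -1.36640e+01  1.77000e-01] 0.026
blue_stand 0.7 [ 6.12494e+02 -1.09650e+01  1.77000e-01] 0.023
psi 1.86 gold (array([614.2, 259.1]), 911.5)
red_book 0.96 [6.15032e+02 2.59529e+02 2.96000e-01] 0.037
white_board 0.64 [6.14323e+02 2.60884e+02 2.89000e-01] 0.037
psi -1.28 gold (array([615.7, 259.4]), 920.5)
red_book 0.76 [6.14863e+02 2.59136e+02 2.95000e-01] 0.05
red_book 0.71 [440.518 258.109   3.385] 0.295
white_board 0.6 [6.15080e+02 2.60598e+02 2.89000e-01] 0.014
 t37.2 [548.2 240.9 199.9] w87.4mm F [ 0.3 -0.2 -0.7]
```

Run:
```python
from h import *
pick((615.2,261.3,.293),12,25,width=62)
place((633.2,-263.4,-.315),29.,.95)
t=P["RS"][2]
view3(P["RS"],[t-np.pi/2,t,t+np.pi/2],"red_book","red_stand",25,SM)
st("")
```

```text
down t38.9 [615.4 261.   12. ] w91.7mm F [-0.3  1.2 -0. ]
grip t39.5 [615.3 261.4  12.2] w61.7mm F [-0.9  0.   1.1]
lift t40.6 [614.5 261.2 140.7] w61.8mm F [ 0.3  0.5 -1.8]
placed t44.1 [ 633.3 -263.3   29.3] w61.9mm F [-1.4  1.6  4.7]
clear t45.6 [ 632.8 -262.8  138.1] w87.4mm F [ 0.6 -0.  -0.8]
psi -1.88 gold (array([ 633.3, -264.8]), 1075.5)
red_book 0.62 [ 6.32757e+02 -2.65075e+02 -3.14000e-01] 0.018
red_stand 0.87 [ 6.31763e+02 -2.65315e+02 -3.23000e-01] 0.024
psi -0.31 gold (array([ 632.9, -264.6]), 1077.5)
red_book 0.75 [ 6.32764e+02 -2.65013e+02 -3.14000e-01] 0.019
red_stand 0.74 [ 6.33105e+02 -2.67001e+02 -3.14000e-01] 0.034
psi 1.26 gold (array([ 632.3, -264.6]), 1079.0)
red_book 0.69 [ 6.33509e+02 -2.64617e+02 -3.14000e-01] 0.039
red_stand 0.55 [ 6.32789e+02 -2.65758e+02 -3.19000e-01] 0.011
 t49.5 [ 699.2 -287.3  200. ] w87.4mm F [-0.1  0.8 -0.5]
```

Run:
```python
from h import *
pick((610.4,-11.5,.178),28.5,25,width=62,up=20)
place((611.6,-9.3,.176),29.,.95,hi=20)
pick((439.2,261.6,.348),3.2,25,op=.85,width=56)
place((633.0,-263.2,-.314),48.8,.85)
t=P["RS"][2]
for psi in(t-np.pi/2,t+np.pi/2):
    p=P["RS"]; d=np.array([-np.sin(psi),np.cos(psi)])*70
    robot.movep([p[0]-d[0],p[1]-d[1],200],rotv(psi)); robot.hold(.2)
    ci=viewer.camera_info("wrist"); im=viewer.read_camera("wrist")
    sil(ci,"press_board",lambda *q:box(*q,100,56,45,57),p); sil(ci,"red_book",lambda *q:box(*q,105,62,25,45),p); sil(ci,"red_stand",SM,p)
cv2.imwrite("pics/w5.png",im[:,:,::-1])
ci,im=look(P["BS"]); sil(ci,"blue_book",lambda *q:box(*q,105,62,25,45),P["BS"]); print(gold(ci,im,45,P["BS"]))
st("")
```

```text
down t52.7 [610.5 -11.9  28.5] w92.2mm F [ 0.5  0.8 -0.2]
grip t53.3 [610.6 -11.4  28.7] w62.0mm F [-0.8  1.2  2.5]
lift t53.6 [610.1 -11.2  48. ] w61.6mm F [-0.5  1.  -0.3]
placed t55.1 [611.6  -9.3  28.9] w62.0mm F [ 1.1  0.4 -1.7]
clear t56.5 [611.   -8.9 138.2] w87.4mm F [-0.6 -0.  -0.4]
down t58.8 [439.7 261.3   3.4] w78.1mm F [ 0.4 -0.5  0.4]
grip t59.3 [439.3 261.9   3.5] w55.9mm F [-1.1  0.2  3.2]
lift t60.4 [438.7 261.3 132.4] w55.3mm F [ 0.3 -0.3 -0.3]
placed t64.1 [ 633.  -263.2   48.7] w55.6mm F [ 0.4  0.2 -1. ]
clear t65.5 [ 632.6 -262.6  157.9] w78.1mm F [ 0.5 -0.2  0.1]
press_board 0.67 [ 6.32141e+02 -2.64731e+02 -3.20000e-01] 0.018
red_stand 0.81 [ 6.31077e+02 -2.65741e+02 -3.13000e-01] 0.023
press_board 0.8 [ 6.32867e+02 -2.64474e+02 -3.13000e-01] 0.016
red_stand 0.65 [ 6.34139e+02 -2.65631e+02 -3.14000e-01] 0.029
blue_book 0.95 [ 6.10729e+02 -1.21430e+01  1.76000e-01] 0.022
(array([611. , -11.1]), 807.5)
 t71.6 [540.4 -11.7 200. ] w78.2mm F [0.  0.4 0.3]
```

View pics/w5.png

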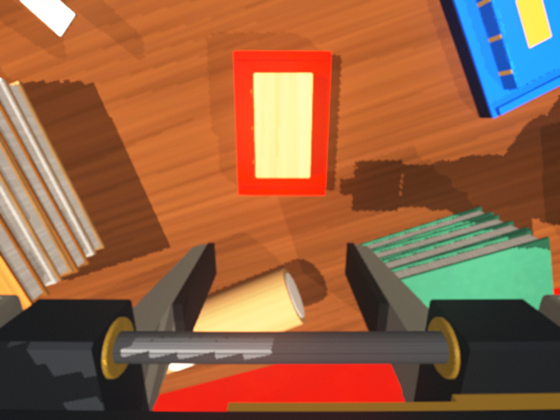

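Run:
```python
from h import *
pick((447,96.4,0.),34,30,width=26,up=140)
place((632.8,-263.0,-.314),91.4,.8,up=120,hi=70)
p=P["RS"]
for psi in(p[2]-np.pi/2,p[2]+np.pi/2):
    d=np.array([-np.sin(psi),np.cos(psi)])*70
    robot.movep([p[0]-d[0],p[1]-d[1],230],rotv(psi)); robot.hold(.2)
    ci=viewer.camera_info("wrist"); im=viewer.read_camera("wrist")
    sil(ci,"weight",lambda x,y:np.vstack([cyl(x,y,52,57,87),cyl(x,y,26,99,117)]),p[:2])
    sil(ci,"press_board",lambda *q:box(*q,100,56,45,57),p)
cv2.imwrite("pics/w6.png",im[:,:,::-1])
robot.movep([500,100,300],rotv(0))
cv2.imwrite("pics/d6.png",viewer.read_camera("side")[:,:,::-1]);st("")
```

```text
down t73.5 [447.6  96.   34.4] w92.0mm F [ 0.2 -0.1 -0.2]
grip t74.5 [447.   96.9  34. ] w24.8mm F [ 0.2  1.3 -0.2]
lift t75.7 [446.3  96.1 173.2] w24.8mm F [ 0.4  0.3 -4.9]
placed t78.9 [ 632.7 -263.    91.3] w25.0mm F [-0.1  0.8 -5.7]
clear t80.7 [ 632.4 -262.5  210.4] w74.0mm F [-0.4 -0.4  0.5]
weight 0.95 [ 632.279 -264.665] 0.026
 t85.8 [500.5  99.4 300.1] w73.5mm F [ 0.2 -0.1  0.2]
```

View pics/w6.png

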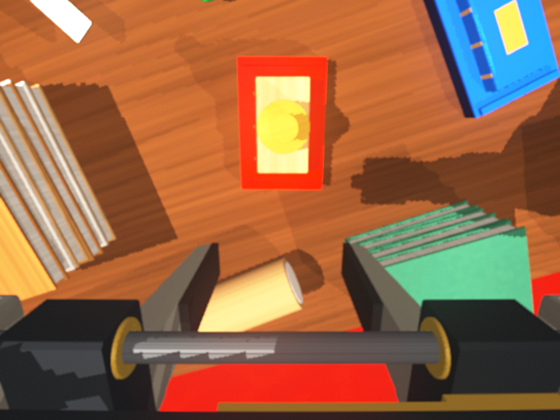

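View pics/d6.png

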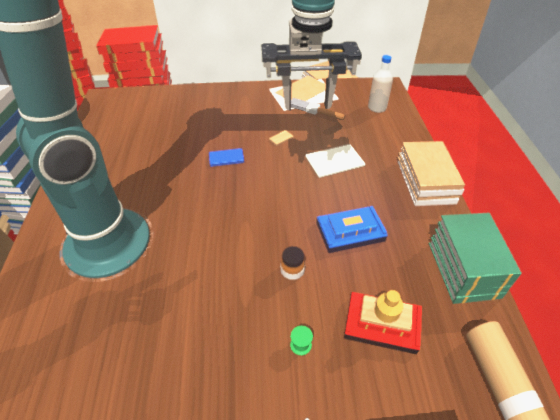

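The weight stands upright in the middle of the press board. The jar (292,263) and spool (302,340) are at the same pixels as before, and the decoys haven't moved. I'm handing the job in.

```bash
python3 -c "
from h import *
robot.job_done(); st('done')"
```

```text
the job is handed in; nothing more can be done
the job is handed in; nothing more can be done
```

The job is done and was handed in at about 86 s of the 128 s allowed. Both books lie on the stands of their own colour. The press board lies on the red book, with the brass weight upright on the board.

**Order:**
1. The red book went to the white board to wait.
2. The blue book went to the blue stand, and the red book to the red stand.
3. The blue book had landed about 2 mm off centre, so I lifted it once more and shifted it.
4. The board went onto the red book, and then the weight onto the board.

**Last wrist-camera checks** (the camera itself varies by about 1–2 mm between views):

| Check | Offset from centre | Angle error |
|---|---|---|
| Red book on red stand | about 1 mm | under 0.01 rad |
| Blue book on blue stand | about 1 mm | under 0.01 rad |
| Board on red book | about 1 mm | under 0.01 rad |
| Weight on board | under 1 mm | – |

In the last side picture, the jar and spool are at the same pixels as at the start.

**What disagreed or was missing:**
- **Jaw centre:** books came down about 2 mm to one side of the commanded point. I corrected for this in the later placings.
- **Colour fit:** one fit of the red book on the white board failed because the wood was counted as red. I used the detected outlines instead.
- **Weight check:** the detector found the weight in only one of the two final views, and found no board in either. The board position in the table is from before the weight was set down; in the last pictures the board still looked centred.

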